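# Feel the carousel guide wheels for drag and reject the bad one

### The arm

A 6-joint arm with a two-finger parallel gripper is mounted at the origin on the work surface. World frame = base frame: x ahead of the robot, y to its left, z up, the work surface at z = 0. Lengths are in mm, angles in rad, forces in N, time in s.
With the tool pointing down it reaches from about 300 to 775 mm from the base axis. Payload 14.6 kg.
Tool frame: the origin (TCP) lies between the finger pads; the fingertips stand 8 mm ahead of it and the grasp point (between the pads) lies 11 mm behind it; x points along the fingers, y is the direction in which the jaws open and shut, and the axes are right-handed (so a half turn about x gives the same grasp; the last joint's range is limited). The gripper opens to 94 mm and grips with 3 to 60 N. Pads are 16 mm wide; open, the fingers measure 119 mm over their backs; the gripper's body (75 mm by 177 mm) begins 78 mm behind the grasp point.
Start: joints at [-1.265, 0.3, 1.521, -0, 1.321, -0.067], TCP at [200.316, -512.214, 213.446] pointing down, gripper open.
Joint ranges: [-3.03, 3.03], [-0.79, 2.21], [0.23, 2.52], [-1.04, 4.18], [0, 3.07], [-2.55, 2.55]. Speed limits (rad/s): [2.22, 2.22, 2.57, 3.14, 3.14, 3.14].

### API

Orientations are given as [roll, pitch, yaw] about the fixed x, y, z axes, in that order (R = Rz(yaw) Ry(pitch) Rx(roll)).
In Python, from cell import telemetry, camera, calibration, order gives the robot as it stands.
- The arm moves only by the shell command python3 -m handwheel 'ROWS' [FORCE]. ROWS is JSON, a list of rows, each a list of 7 numbers: the turn, a rotation vector about the tool's x, y, z as a fraction of full scale, then the shift along the tool's x, y, z as a fraction of full scale, then the opening, from 0 (shut) to 1 (fully open). A call has 1 to 12 rows; each row is the pose to reach, as a shift and turn from the pose measured when the call began, along the tool's axes at that moment, turning the shorter way round; what a row does not reach only later rows make up. Full scale, the value 1, is 300 mm for a shift and pi rad for a turn. A row lasts 1/8 s, in which the tool goes at most 62.5 mm and 10.7 degrees, less where a joint would pass 70% of its speed; a pose out of reach is approached as far as the arm can. A call with a number of a shift or a turn outside -1 to 1 is refused whole. A call with a gripper value outside its range is refused whole. The fingers move at their own pace and stop on an object; FORCE is the grip in N (left out, the last holds). Time passes only in rows, so rows that repeat a pose let the fingers close. It gives the time, the measured TCP pose, the force and the opening at its end, in the units of the state.
- telemetry.read_state(): the state, without advancing time (a new reading comes with each control period).
- camera(name): name is "scene" or "top" or "wrist"; returns the picture (400x640x3 uint8, red, green, blue); there is no depth.
- calibration(name): a dict with "fov_y" (degrees; the focal length in pixels is half the picture's height over the tangent of half this angle, whatever the lens; pixels are square), "cx", "cy" (the principal point, pixels), "k1" (the pictures are not rectified: a ray, as slopes to the right and down, at radius r is drawn at 1 + k1 r^2 times it, then the intrinsics apply), "position" and "attitude" of the camera in the world. Camera axes: x right, y down, z forward; pixel columns grow to the right and rows downward; lengths in mm; the calibration is good to about 2 mm. A picture is of the moment at which its call begins: read the wrist's pose just before it. calibration takes no time and is no camera call; for the wrist camera it gives the pose at the moment of the call.
- order.sign_off(): hands the job in, once; it reports no verdict.
The state is a dict: "clock": time; "joints": joint angles; "qd": joint speeds; "effort": joint torques, N m; "eef_pos": TCP position; "eef_rot": TCP orientation; "wrist_force": force on the tool from outside, world axes, zero at the start; "moment": the same for the moment, N m; "finger_gap": finger opening in mm.
Only numpy, scipy, OpenCV 4.12 (cv2) and the standard library are available. Lean on these libraries where they do the work, as an engineer would, in place of code of your own. Each camera call takes 0.05 s, during which the arm holds its last target.

### The job

The sampler's vial ring is off and one of its three plug-in guide wheels has a dragging bearing. With a light fingertip on the wheel's face, turn each of the three at least a quarter turn one way and feel the drag (a wheel must never be pressed so hard that it is jammed against the bottom of its spring travel); only when all three have been felt, pull the dragging one out by its knob and stand it upright in the reject tray. Leave the two sound ones seated and do not disturb the vials, the screw dish or the loose spacer ring.

Things in the scene. Friction and masses are not known exactly. Their poses are not given: they have to be found in the camera images.
- deck: the sampler's carousel base, fixed to the bench: a white drum 310 mm across, flat top 100 mm above the bench; origin at the centre of its underside, z up. On top: a central drive hub (48 mm across, top 128 mm above the bench) and three identical aluminium seats 84 x 84 x 16 mm, centred 92 mm from the axis at +60, 180 and -60 degrees from its x axis, each with a square hole 37.5 mm wide, 14 mm deep
- guide_1: one of three identical-looking loose plug-in guide wheels, 0.30 to 0.36 kg, one in each seat (which is where varies). A stub 36 x 36 x 12 mm in the seat's hole (just lifts out; it also stands on this on a flat floor), a grey base 70 x 70 x 8 mm on the seat, an 8 mm gap, a wheel 80 mm across, 14 mm thick. Origin: centre of the stub's underside, 104 mm above the bench when seated; z up the axle
- face_1 (a point): centre of the flat upper face of the wheel of guide_1, on the axle, 146 mm above the bench when seated. The face is clear from the knob (8 mm from the axis) to 40 mm, so closed fingertips fit on it 28 to 30 mm from the axis. Pressed, the wheel sinks down its axle on a spring, 6 mm at most: about 2 N to start, about 11 N where it bottoms, rigid beyond
- knob_1 (a point): centre of the top end of the fixed steel hexagon knob of guide_1, on the axle: 16 mm across flats, 28 mm tall above the wheel's face, it does not turn with the wheel; to pull the unit by
- wheel_1 (a joint): angle of the wheel of guide_1 on its axle, rad, growing anticlockwise seen from above; it turns without end either way and stays where it is left; starts within 0.3 of 0
- guide_2: as guide_1. One of the three, any of them, has a bad bearing: they look alike and only the drag tells which. Overall height 70 mm: stub 0 to 12, base 12 to 20, wheel 28 to 42, knob 42 to 70 mm above the origin
- face_2 (a point): as face_1, for guide_2. Fingertips pressed on the face and carried round the axle take the wheel along by friction. 28 to 30 mm from the axis a bad bearing resists with about 2.5 to 3 N along the path, so it needs some 6 to 8 N of pressure, or the fingertips slip on it; sound ones resist with less than 0.5 N
- knob_2 (a point): centre of the top end of the fixed steel hexagon knob of guide_2, on the axle: 16 mm across flats, 28 mm tall above the wheel's face, it does not turn with the wheel; to pull the unit by
- wheel_2 (a joint): angle of the wheel of guide_2 on its axle, rad, growing anticlockwise seen from above; it turns without end either way and stays where it is left; starts within 0.3 of 0
- guide_3: as guide_1
- face_3 (a point): as face_1, for guide_3
- knob_3 (a point): centre of the top end of the fixed steel hexagon knob of guide_3, on the axle: 16 mm across flats, 28 mm tall above the wheel's face, it does not turn with the wheel; to pull the unit by
- wheel_3 (a joint): angle of the wheel of guide_3 on its axle, rad, growing anticlockwise seen from above; it turns without end either way and stays where it is left; starts within 0.3 of 0
- reject_tray: white plastic tray for rejects, fixed to the bench, outside 160 x 200 x 28 mm (x, y, z), walls and floor 4 mm; empty; origin at the centre of its underside
- vial_1: loose capped glass vial, 23 mm across, 77 mm tall, standing; origin at the centre of its underside. A bystander
- vial_2: as vial_1, another capped glass vial standing on the bench. A bystander
- screw_dish: loose round steel dish with screws, 90 mm across, 18 mm tall; origin at the centre of its underside. A bystander
- spacer: loose steel ring, 26 mm across, 6 mm tall, lying on top of the carousel base between two wheels; origin at the centre of its underside. A bystander
Mind the look-alikes: they are no part of the job. What is shaped like the guide_2 but orange is not meant.

How it is judged (in metres and radians):
On the way, in this order (a step that is already met when the one before it is completed fails the run):
1. each of the three wheels has been turned at least a quarter turn and left there ((value of joint wheel_1 above 1.2 rad or value of joint wheel_1 below -1.2 rad) and (value of joint wheel_2 above 1.2 rad or value of joint wheel_2 below -1.2 rad) and (value of joint wheel_3 above 1.2 rad or value of joint wheel_3 below -1.2 rad)), for 0.1 s.
2. a guide wheel is pulled clear of its seat (z of any of guide_1, guide_2, guide_3 in the frame of deck above 0.125 m), for 0.1 s.
At the end, for the whole second after the job is handed in: the dragging guide wheel (0.36 kg, known to the judge by its weight: a sound one has 0.30 kg) stands upright within 0.15 rad on its stub on the floor of the reject tray, at rest and let go; the two sound ones are still seated (moved less than 4 mm, tilted less than 0.05 rad) (((x of guide_1 in the frame of reject_tray between -0.074 and 0.074 m and y of guide_1 in the frame of reject_tray between -0.094 and 0.094 m and z of guide_1 in the frame of reject_tray below 0.009 m and angle between guide_1's own z axis and vertical below 0.15 rad and linear speed of guide_1 below 0.02 m/s and contact force between guide_1 and reject_tray above 3.2 N and distance of each of guide_2, guide_3 from where it was at the start of the episode below 0.004 m and angle between each of guide_2, guide_3's own z axis and vertical below 0.05 rad) or (x of guide_2 in the frame of reject_tray between -0.074 and 0.074 m and y of guide_2 in the frame of reject_tray between -0.094 and 0.094 m and z of guide_2 in the frame of reject_tray below 0.009 m and angle between guide_2's own z axis and vertical below 0.15 rad and linear speed of guide_2 below 0.02 m/s and contact force between guide_2 and reject_tray above 3.2 N and distance of each of guide_1, guide_3 from where it was at the start of the episode below 0.004 m and angle between each of guide_1, guide_3's own z axis and vertical below 0.05 rad) or (x of guide_3 in the frame of reject_tray between -0.074 and 0.074 m and y of guide_3 in the frame of reject_tray between -0.094 and 0.094 m and z of guide_3 in the frame of reject_tray below 0.009 m and angle between guide_3's own z axis and vertical below 0.15 rad and linear speed of guide_3 below 0.02 m/s and contact force between guide_3 and reject_tray above 3.2 N and distance of each of guide_1, guide_2 from where it was at the start of the episode below 0.004 m and angle between each of guide_1, guide_2's own z axis and vertical below 0.05 rad))); the robot touches nothing.
It fails at once if a wheel pressed or pushed by the fingers with more than 16 N (its spring bottoms at about 11 N) (contact force between the fingers and wheel_1 above 16 N or contact force between the fingers and wheel_2 above 16 N or contact force between the fingers and wheel_3 above 16 N).
It fails at once if a bystander moved more than 30 mm (distance of any of vial_1, vial_2, screw_dish, spacer from where it was at the start of the episode above 0.03 m).
It also fails if it takes over 72 s, if anything falls off the work surface, if the arm or the gripper's body presses on something with over 40 N, if the wrist force passes 120 N, or if a joint passes its speed limit or range.

## Working session

There is one attempt and no reset: what is moved stays moved. The work goes in short steps, Python scripts to look and compute and a shell command to move; the robot and the scene stay as the last step left them, time stands still between calls to the robot, and variables do not carry over. Pictures are saved under pics/ and viewed, and the job is handed in when it is done.

```bash
mkdir -p pics; ls; python3 - <<'E'
from cell import telemetry, camera, calibration, order
import cv2
print(telemetry.read_state())
for n in ["scene","top","wrist"]:
    print(n,calibration(n))
    cv2.imwrite(f"pics/{n}0.png",camera(n)[:,:,::-1])
E
```

```text
pics
{'clock': 0.0, 'joints': array([-1.26463674e+00,  3.00467938e-01,  1.52158341e+00, -6.75596776e-06,
        1.32069826e+00, -6.66227281e-02]), 'qd': array([ 0.00221447, -0.00117701, -0.00108613, -0.00132887,  0.00020737,
        0.00092733]), 'effort': array([ 1.29954356e-04, -5.31808734e+01, -3.52736843e+01,  7.08307000e-02,
        2.43933045e-02, -8.85335999e-05]), 'eef_pos': array([ 200.22157275, -511.98771985,  212.88707445]), 'eef_rot': array([-1.63176302,  1.56963935,  1.88261362]), 'wrist_force': array([-0.31682994,  0.02296104, -0.09170009]), 'moment': array([-0.0021305 ,  0.02926707, -0.01463728]), 'finger_gap': 94.06293728457554}
scene {'fov_y': 52.27555491484797, 'cx': 322.9820372635166, 'cy': 209.69087870111403, 'k1': -0.1001385443827146, 'position': array([1141.91982579,  423.25517261,  706.75585352]), 'attitude': array([-2.25315389, -0.01080429,  2.1737846 ])}
top {'fov_y': 54.11741704376829, 'cx': 329.26854234103246, 'cy': 207.53504347004386, 'k1': -0.0810971131000196, 'position': array([ 352.24914241,    3.74499383, 1217.88853426]), 'attitude': array([-2.97375066,  0.00719225, -1.56708087])}
wrist {'fov_y': 70.42218216019558, 'cx': 318.92938706814647, 'cy': 195.36601902411644, 'k1': 0.013300879618847752, 'position': array([ 280.00743477, -480.19389503,  383.908998  ]), 'attitude': array([ 2.84781871e+00,  7.66272457e-04, -1.19821413e+00])}
```

View pics/top0.png

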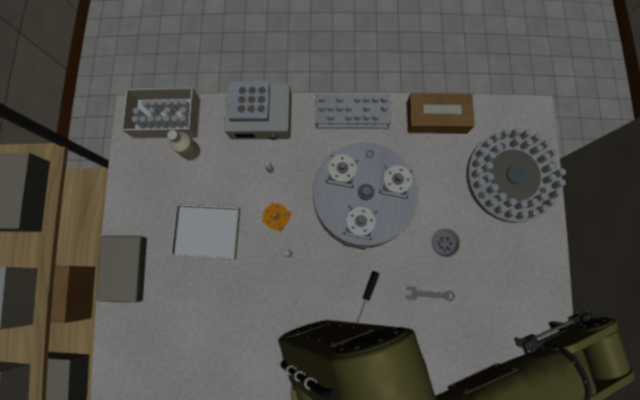

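View pics/scene0.png

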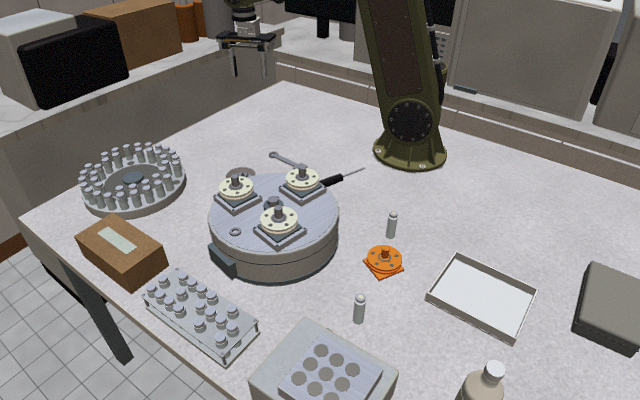

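View pics/wrist0.png

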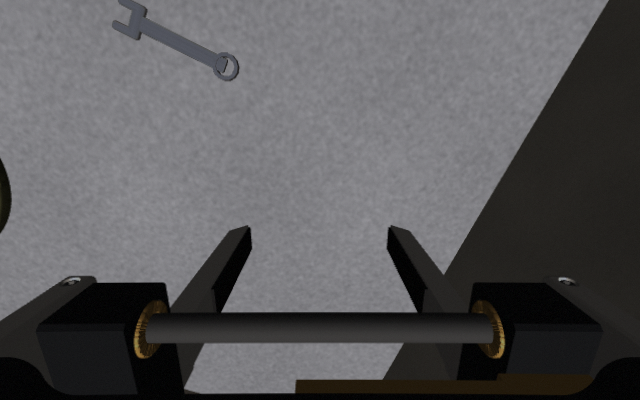

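The top view shows the deck drum at about (365,193) px. Its wheels are near (342,167), (397,179) and (361,221). The tray is at (207,232), the vials at (268,166) and (287,253), the dish at (445,242), the spacer at (369,154) and the orange decoy at (276,216). I'll enlarge it next.

```bash
cat > h.py <<'E'
from cell import telemetry, camera, calibration, order
import cv2, numpy as np
from scipy.spatial.transform import Rotation as R
np.set_printoptions(precision=3,suppress=True)
def K(c):
    f=200/np.tan(np.radians(c['fov_y']/2)); return f
def proj(c,P):
    P=np.atleast_2d(np.array(P,float)); A=R.from_euler('xyz',c['attitude']).as_matrix()
    q=(P-c['position'])@A; s=q[:,:2]/q[:,2:]; r2=(s**2).sum(1,keepdims=True)
    return s*(1+c['k1']*r2)*K(c)+[c['cx'],c['cy']]
def ray(c,uv):
    d=(np.array(uv,float)-[c['cx'],c['cy']])/K(c); s=d.copy()
    for _ in range(30): s=d/(1+c['k1']*(s@s))
    return R.from_euler('xyz',c['attitude']).as_matrix()@np.r_[s,1]
def hit(c,uv,z):
    d=ray(c,uv); p=c['position']; return p+d*(z-p[2])/d[2]
def T(st=None):
    st=st or telemetry.read_state()
    return R.from_euler('xyz',st['eef_rot']).as_matrix(), np.array(st['eef_pos'])
def crop(img,x0,y0,w,h,s,name):
    cv2.imwrite('pics/'+name,cv2.resize(img[y0:y0+h,x0:x0+w,::-1],None,fx=s,fy=s,interpolation=cv2.INTER_CUBIC))
E
python3 - <<'E'
from h import *
c=calibration('top')
for n,uv,z in [('w',(342,167),146),('w',(397,179),146),('w',(361,221),146),('hub',(366,192),128),('tray',(207,232),28),('v',(268,166),77),('v',(287,253),77),('dish',(445,242),18),('sp',(369,154),106),('or',(276,216),42)]: print(n,hit(c,uv,z))
im=cv2.imread('pics/top0.png')[:,:,::-1]
crop(im,300,130,130,120,6,'tc1.png'); crop(im,160,130,150,140,5,'tc2.png')
Rm,p=T();print(Rm,p)
E
```

```text
w [650.214 -23.45  146.   ]
w [ 615.819 -178.311  146.   ]
w [496.356 -75.617 146.   ]
hub [581.946 -91.993 128.   ]
tray [476.399 389.687  28.   ]
v [672.379 198.307  77.   ]
v [411.193 135.031  77.   ]
dish [ 448.753 -343.723   18.   ]
sp [ 701.285 -104.317  106.   ]
or [524.931 174.933  42.   ]
[[-0.     0.364 -0.931]
 [ 0.001 -0.931 -0.364]
 [-1.    -0.001 -0.   ]] [ 200.259 -512.041  213.021]
```

View pics/tc1.png

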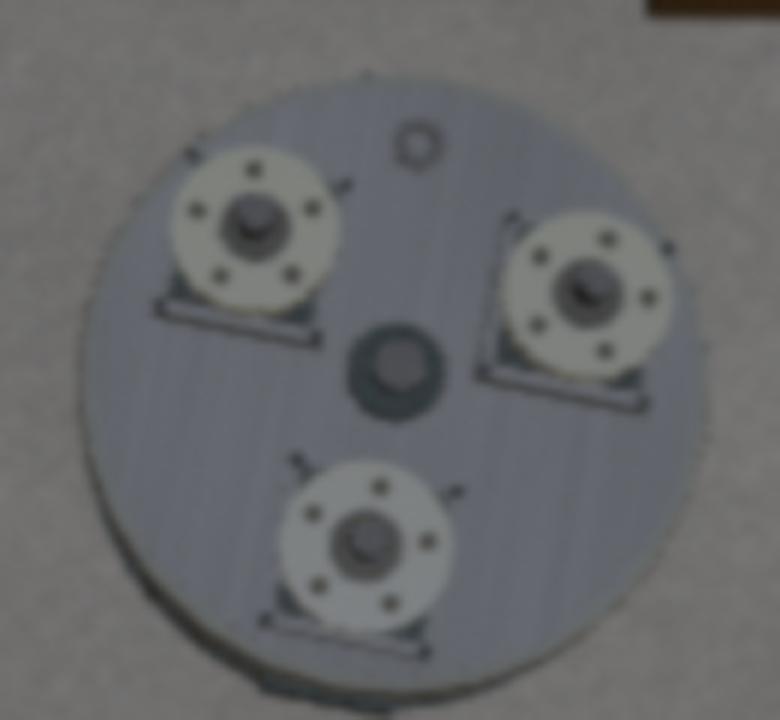

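View pics/tc2.png

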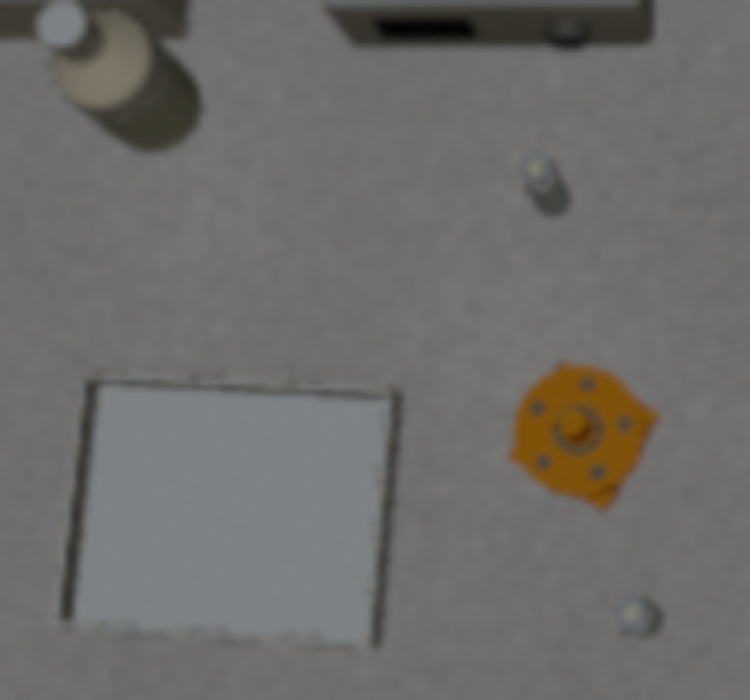

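```bash
cat >> h.py <<'E'
def shift(target):
    Rm,p=T(); d=Rm.T@(np.array(target)-p); return d/300
E
python3 - <<'E'
from h import *
from scipy.optimize import least_squares
c=calibration('top')
obs=[(300+257/6-.4,130+229/6-.4),(300+588/6-.4,130+295/6-.4),(300+367/6-.4,130+546/6-.4)]
W=np.array([hit(c,o,146)[:2] for o in obs]); print(W)
def f(x):
    a=x[2]+np.radians([60,-60,180]); return (x[:2]+92*np.c_[np.cos(a),np.sin(a)]-W).ravel()
s=least_squares(f,[582,-92,-.2]); print(s.x,s.fun)
a=s.x[2]+np.radians([60,-60,180]); print(s.x[:2]+92*np.c_[np.cos(a),np.sin(a)])
# tray corners (rim outer)
cs=[hit(c,(160+u/5-.4,130+v/5-.4),28)[:2] for u,v in [(88,380),(400,390),(380,645),(63,622)]]
print(np.array(cs),np.mean(cs,0)); cs=np.array(cs); print(np.linalg.norm(cs-np.roll(cs,1,0),axis=1))
E
```

```text
[[ 647.976  -24.67 ]
 [ 616.501 -180.026]
 [ 497.468  -74.983]]
[587.315 -93.226  -0.2  ] [ 0.259  0.385  0.059 -0.429 -0.317  0.044]
[[ 648.234  -24.285]
 [ 616.56  -180.454]
 [ 497.151  -74.939]]
[[558.791 489.561]
 [552.933 291.108]
 [395.716 297.146]
 [407.73  495.446]] [478.792 393.315]
[151.176 198.539 157.332 198.664]
```

```bash
python3 - <<'E'
from h import *
print(shift([470.1,-85.5,205])); 
E
```

```text
[ 0.028 -0.996 -1.356]
```

```bash
python3 -m handwheel '[[0,0,0,0,-0.5,-0.68,0],[0,0,0,0,-0.5,-0.68,0],[0,0,0,0,-0.5,-0.68,0],[0,0,0,0,-0.5,-0.68,0],[0,0,0,0,-0.5,-0.68,0],[0,0,0,0,-0.5,-0.68,0]]' 20; python3 - <<'E'
from h import *
print(shift([470.1,-85.5,205])); print(T())
E
```

```text
clock: 0.9
eef_pos: [335.6, -298.2, 213.2]
eef_rot: [-1.474, 1.57, 2.041]
wrist_force: [0.5, -0.0, 0.2]
finger_gap: 37.5
[ 0.028 -0.496 -0.676]
(array([[-0.   ,  0.365, -0.931],
       [ 0.001, -0.931, -0.365],
       [-1.   , -0.001,  0.   ]]), array([ 335.621, -298.202,  213.185]))
```

```bash
python3 -m handwheel '[[0,0,0,0.02,-0.496,-0.676,0],[0,0,0,0.02,-0.496,-0.676,0],[0,0,0,0.02,-0.496,-0.676,0],[0,0,0,0.02,-0.496,-0.676,0],[0,0,0,0.02,-0.496,-0.676,0],[0,0,0,0.02,-0.496,-0.676,0]]'; python3 - <<'E'
from h import *
c=calibration('wrist');im=camera('wrist');crop(im,0,0,640,400,1.25,'w1.png')
print(telemetry.read_state()); print(c)
print(proj(c,[[497.2,-74.9,146],[497.2,-74.9,174],[587.3,-93.2,128],[648.2,-24.3,174],[616.6,-180.5,174]])*1.25)
E
```

```text
clock: 1.65
eef_pos: [469.9, -86.9, 207.0]
eef_rot: [-0.867, 1.57, 2.647]
wrist_force: [-0.1, -0.6, 0.1]
finger_gap: 0.2
{'clock': 1.7, 'joints': array([-0.26 ,  0.145,  1.726,  0.   ,  1.272,  0.939]), 'qd': array([-0.008, -0.007,  0.004,  0.001,  0.001,  0.003]), 'effort': array([  1.284, -42.986, -34.835,   0.088,  -0.054,   0.014]), 'eef_pos': array([469.708, -87.234, 207.084]), 'eef_rot': array([-0.962,  1.57 ,  2.551]), 'wrist_force': array([ 0.837,  0.496, -0.418]), 'moment': array([-0.039, -0.051, -0.008]), 'finger_gap': 0.35363120751814153}
{'fov_y': 70.42218216019558, 'cx': 318.92938706814647, 'cy': 195.36601902411644, 'k1': 0.013300879618847752, 'position': array([549.753, -55.033, 377.837]), 'attitude': array([ 2.847,  0.001, -1.198])}
[[397.98  224.027]
 [397.862 235.097]
 [473.97  102.8  ]
 [414.567 -97.998]
 [664.455 103.024]]
```

View pics/w1.png

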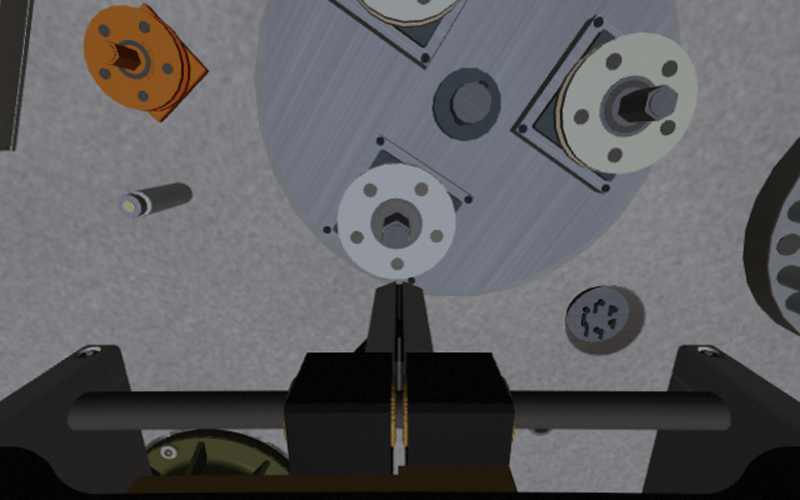

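The wrist view shows the near wheel's face centred at about (397,221) and its knob top at (396,230). The hub is at (473,102), the right-hand knob at (663,103) and the closed fingertips at (398,284).

```bash
python3 - <<'E'
from h import *
c=calibration('wrist');Rm,p=T()
tip=p+Rm@[8,0,0]; print('tip',tip,proj(c,[tip+Rm@[0,0,-8],tip,tip+Rm@[0,0,8]])*1.25)
for n,uv,z in [('f3',(397,221),146),('k3',(396,230),174),('k2',(663,103),174),('hub',(473,102),128)]: print(n,hit(c,np.array(uv)/1.25,z))
im=camera('wrist');crop(im,260,120,120,120,6,'w2.png')
E
```

```text
tip [469.702 -87.23  199.084] [[399.992 285.685]
 [399.98  299.033]
 [399.968 312.075]]
f3 [498.736 -73.911 146.   ]
k3 [499.545 -73.11  174.   ]
k2 [ 616.154 -180.373  174.   ]
hub [587.392 -92.883 128.   ]
```

View pics/w2.png

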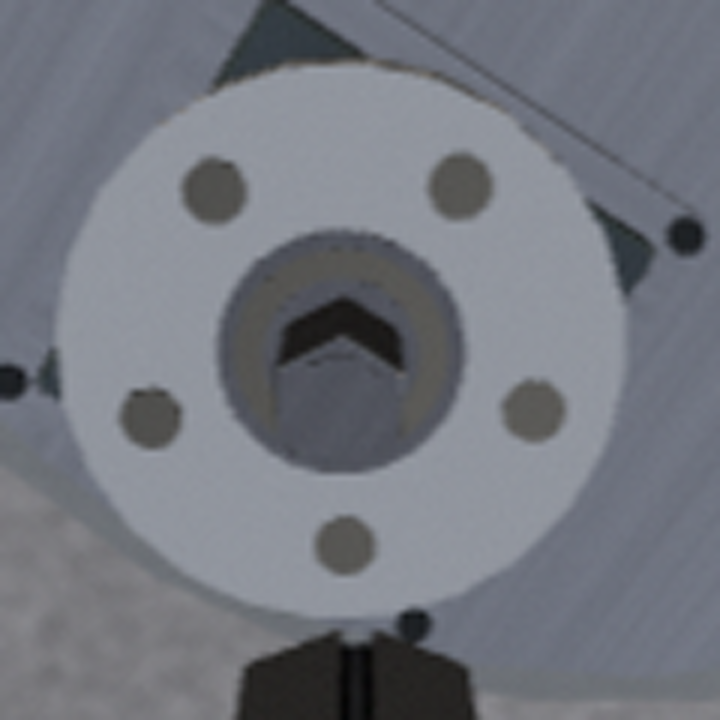

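```bash
python3 - <<'E'
from h import *
print(shift([471,-84.9,157])); 
E
```

```text
[ 0.167 -0.006 -0.007]
```

```bash
python3 -m handwheel '[[0,0,0,0.08,-0.006,-0.007,0],[0,0,0,0.13,-0.006,-0.007,0],[0,0,0,0.16,-0.006,-0.007,0],[0,0,0,0.167,-0.006,-0.007,0],[0,0,0,0.167,-0.006,-0.007,0],[0,0,0,0.167,-0.006,-0.007,0]]'; python3 - <<'E'
from h import *
for i in range(4):
  s=telemetry.read_state();print(s['clock'],s['eef_pos'],s['wrist_force'],s['moment'],s['finger_gap']); camera('top')
E
```

```text
clock: 2.5
eef_pos: [471.1, -84.9, 157.6]
eef_rot: [-2.423, 1.57, 1.09]
wrist_force: [-0.3, -0.5, -0.8]
finger_gap: 0.5
2.5 [471.126 -84.889 157.579] [-0.262 -0.536 -0.783] [ 0.062  0.011 -0.013] 0.4912210345460167
2.55 [471.115 -84.873 157.555] [-0.214 -0.405  0.062] [ 0.046 -0.014 -0.023] 0.6106331866784362
2.6 [471.082 -84.847 157.483] [ 0.568 -1.125 -0.754] [ 0.006  0.074 -0.012] 0.4857457878199665
2.65 [471.03  -84.847 157.386] [-0.409  0.25  -0.219] [-0.004 -0.034 -0.004] 0.43549198837146796
```

```bash
python3 -m handwheel '[[0,0,0,0.005,0,0,0],[0,0,0,0.01,0,0,0],[0,0,0,0.015,0,0,0],[0,0,0,0.015,0,0,0]]'; cat > r.py <<'E'
from h import *
import sys
F=[];M=[]
for i in range(int(sys.argv[1]) if len(sys.argv)>1 else 4):
  s=telemetry.read_state();F.append(s['wrist_force']);M.append(s['moment']); camera('top')
print(s['clock'],s['eef_pos'],'F',np.mean(F,0),'Fz',np.array(F)[:,2],'M',np.mean(M,0))
Rm,p=T();print('F tool',Rm.T@np.mean(F,0),'phi',np.degrees(np.arctan2(Rm[1,1],Rm[0,1])))
E
python3 r.py
```

```text
clock: 3.2
eef_pos: [471.1, -84.9, 153.0]
eef_rot: [-1.824, 1.57, 1.689]
wrist_force: [-1.6, 0.2, 4.2]
finger_gap: 0.8
3.35 [471.038 -84.88  152.977] F [-1.75  -0.755  4.022] Fz [4.181 3.67  3.837 4.401] M [-0.059  0.25   0.023]
F tool [-4.023  0.067  1.904] phi -68.72819825012769
```

```bash
python3 -m handwheel '[[0,0,0,0.003,0,0,0],[0,0,0,0.0065,0,0,0],[0,0,0,0.0065,0,0,0]]'; python3 r.py
```

```text
clock: 3.78
eef_pos: [471.1, -84.9, 151.1]
eef_rot: [-2.483, 1.571, 1.03]
wrist_force: [-2.6, 0.4, 6.1]
finger_gap: 0.4
3.925 [471.101 -84.95  151.194] F [-2.497 -0.07   6.916] Fz [6.117 7.275 7.564 6.709] M [-0.049  0.451  0.011]
F tool [-6.917 -0.842  2.351] phi -68.72779857060203
```

```bash
python3 -m handwheel '[[-0.0444,0,0,0,0.01345,-0.0009,0],[-0.0889,0,0,0,0.02664,-0.0037,0],[-0.1333,0,0,0,0.0393,-0.0084,0],[-0.1778,0,0,0,0.0512,-0.0147,0],[-0.2222,0,0,0,0.0621,-0.0226,0],[-0.2667,0,0,0,0.0718,-0.032,0]]'; python3 r.py; python3 - <<'E'
from h import *
c=calibration('wrist');im=camera('wrist');crop(im,240,100,160,160,4,'w3.png')
E
```

```text
clock: 4.72
eef_pos: [488.4, -101.1, 151.5]
eef_rot: [2.503, 1.569, 0.575]
wrist_force: [0.6, 4.2, 6.2]
finger_gap: 0.3
4.875 [ 488.367 -101.157  151.437] F [0.434 3.349 6.304] Fz [6.25  5.634 6.801 6.532] M [ 0.726 -0.231  0.03 ]
F tool [-6.301 -0.772 -3.294] phi -20.70617125276149
```

View pics/w3.png

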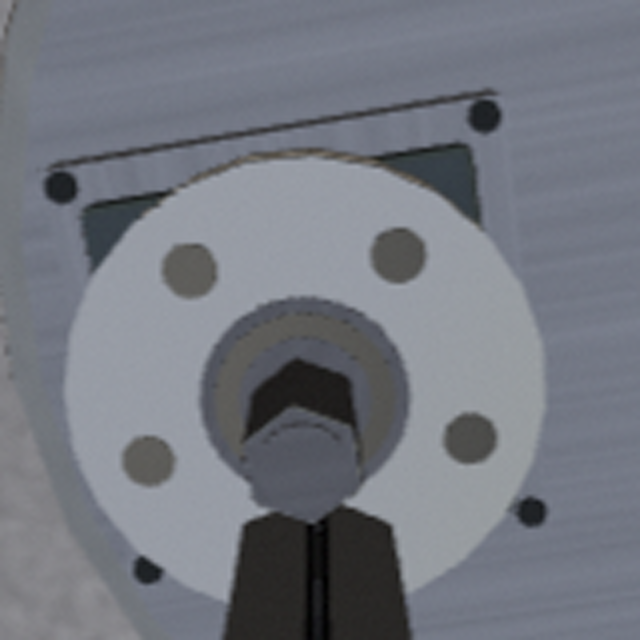

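```bash
python3 -m handwheel '[[-0.0444,0,0,0.001,0.01345,-0.0009,0],[-0.0889,0,0,0.001,0.02664,-0.0037,0],[-0.1333,0,0,0.001,0.0393,-0.0084,0],[-0.1778,0,0,0.001,0.0512,-0.0147,0],[-0.2222,0,0,0.001,0.0621,-0.0226,0],[-0.2667,0,0,0.001,0.0718,-0.032,0],[-0.3111,0,0,0.001,0.0801,-0.0426,0],[-0.3333,0,0,0.001,0.0837,-0.0483,0]]'; python3 r.py; python3 - <<'E'
from h import *
c=calibration('wrist');im=camera('wrist');crop(im,240,100,160,160,4,'w4.png')
E
```

```text
clock: 5.98
eef_pos: [516.9, -95.9, 151.2]
eef_rot: [1.991, 1.569, 1.109]
wrist_force: [-4.0, 4.1, 6.5]
finger_gap: 0.1
6.125 [516.841 -95.876 151.237] F [-3.53   3.822  6.33 ] Fz [6.518 6.584 6.589 5.629] M [0.756 0.585 0.012]
F tool [-6.326 -0.299 -5.198] phi 39.30076176825665
```

View pics/w4.png

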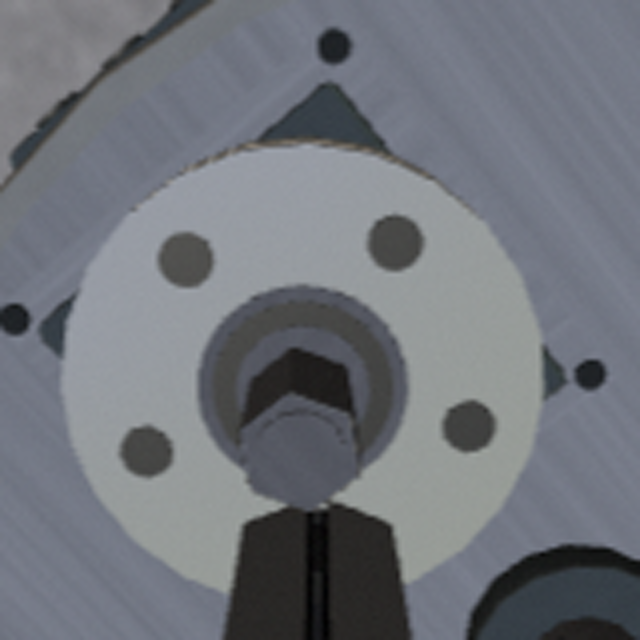

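```bash
python3 -m handwheel '[[0,0,0,-0.03,0,0,0],[0,0,0,-0.1,0,0,0],[0,0,0,-0.18,0,0,0],[0,0,0,-0.18,0,0,0]]'; python3 r.py 4; python3 - <<'E'
from h import *
e=np.array([np.cos(np.radians(-50.7)),np.sin(np.radians(-50.7))])
print(shift(np.r_[np.array([648.2,-24.3])+29*e,205]))
im=camera('top');crop(im,300,130,130,120,6,'tc3.png');
E
```

```text
clock: 6.72
eef_pos: [517.3, -96.2, 206.7]
eef_rot: [1.151, 1.567, 0.266]
wrist_force: [1.4, -0.1, -0.8]
finger_gap: 0.6
6.875 [516.37  -95.939 204.235] F [ 0.594  0.066 -0.343] Fz [-0.84   0.769 -0.898 -0.404] M [-0.004 -0.144 -0.006]
F tool [0.343 0.501 0.326] phi 39.28958335982154
[-0.003  0.491  0.19 ]
```

View pics/tc3.png

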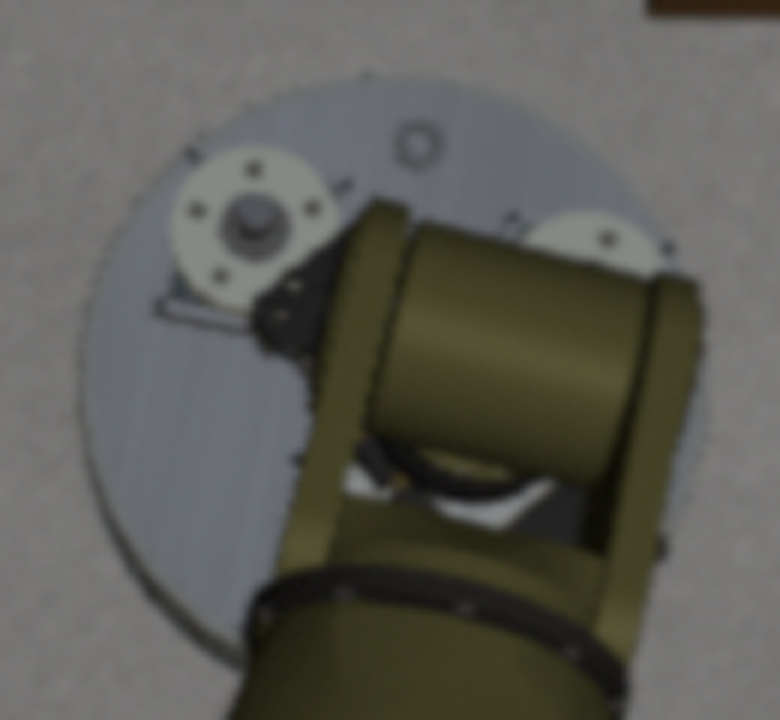

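```bash
python3 -m handwheel '[[0,0,0,0,0.2,0.08,0],[0,0,0,0,0.38,0.147,0],[0,0,0,0,0.491,0.19,0],[0,0,0,0,0.491,0.19,0],[0,0,0,0,0.491,0.19,0]]'; python3 - <<'E'
from h import *
c=calibration('wrist');im=camera('wrist');crop(im,220,90,180,180,4,'w5.png')
print(T()[1]);print((proj(c,[[648.2,-24.3,146],[648.2,-24.3,174]])-[220,90])*4)
E
```

```text
clock: 7.6
eef_pos: [665.9, -47.0, 203.5]
eef_rot: [-3.137, 1.568, 2.261]
wrist_force: [0.3, 0.2, 0.4]
finger_gap: 0.3
[665.853 -47.165 204.095]
[[392.868 363.24 ]
 [392.39  399.356]]
```

View pics/w5.png

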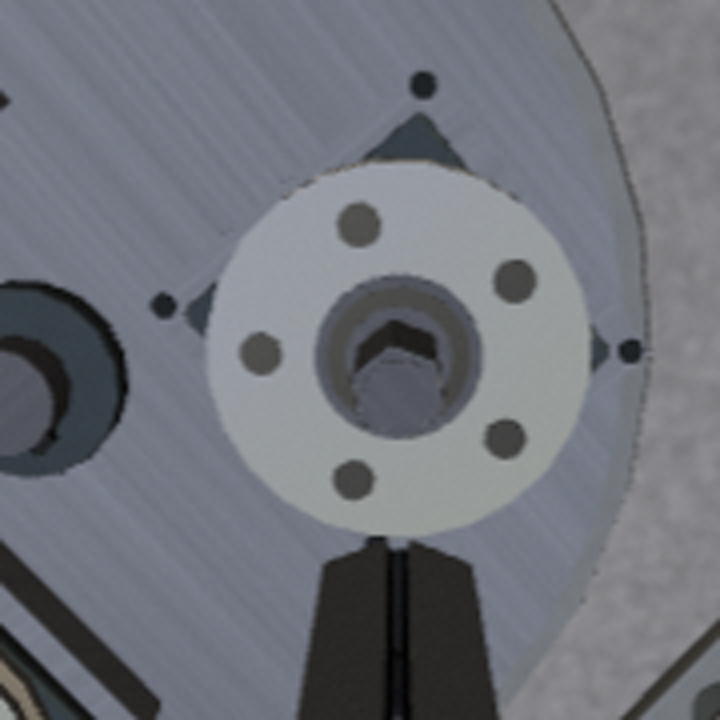

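The wheel is centred at about (399,347) in the crop, and the slit between the fingers is in line at x≈398. Both the wheel and the fingertips sit about 3 px above where I project them. That makes it a bias in the wrist camera, so I'll use the top-camera fit.

```bash
python3 - <<'E'
from h import *
e=np.array([np.cos(np.radians(-50.7)),np.sin(np.radians(-50.7))])
print(shift(np.r_[np.array([648.2,-24.3])+29*e,153]))
E
```

```text
[0.17  0.003 0.001]
```

```bash
python3 -m handwheel '[[0,0,0,0.08,0.003,0.001,0],[0,0,0,0.13,0.003,0.001,0],[0,0,0,0.15,0.003,0.001,0],[0,0,0,0.158,0.003,0.001,0],[0,0,0,0.164,0.003,0.001,0],[0,0,0,0.168,0.003,0.001,0],[0,0,0,0.168,0.003,0.001,0]]'; python3 r.py
```

```text
clock: 8.52
eef_pos: [666.8, -46.7, 154.2]
eef_rot: [2.666, 1.569, 1.78]
wrist_force: [0.3, 0.7, 2.8]
finger_gap: 0.1
8.675 [666.827 -46.703 154.058] F [-0.016  0.56   2.285] Fz [2.775 1.814 1.14  3.411] M [-0.037 -0.085  0.019]
F tool [-2.284  0.344 -0.448] phi 39.26640086778189
```

```bash
python3 -m handwheel '[[0,0,0,0.004,0,0,0],[0,0,0,0.009,0,0,0],[0,0,0,0.009,0,0,0],[0,0,0,0.009,0,0,0]]'; python3 r.py
```

```text
clock: 9.22
eef_pos: [666.9, -46.7, 151.7]
eef_rot: [2.561, 1.569, 1.675]
wrist_force: [-2.1, -0.8, 6.3]
finger_gap: 0.6
9.375 [666.875 -46.742 151.668] F [-1.86  -0.036  6.169] Fz [6.251 5.802 6.509 6.114] M [-0.047  0.285  0.021]
F tool [-6.169 -1.456 -1.159] phi 39.261768599537206
```

```bash
python3 -m handwheel '[[0.0444,0,0,0.002,-0.01345,-0.0009,0],[0.0889,0,0,0.002,-0.02664,-0.0037,0],[0.1333,0,0,0.002,-0.0393,-0.0084,0],[0.1778,0,0,0.002,-0.0512,-0.0147,0],[0.2222,0,0,0.002,-0.0621,-0.0226,0],[0.2667,0,0,0.002,-0.0718,-0.032,0]]'; python3 r.py; python3 - <<'E'
from h import *
im=camera('wrist');crop(im,220,90,180,180,4,'w6.png')
E
```

```text
clock: 10.18
eef_pos: [644.6, -53.6, 151.8]
eef_rot: [2.158, 1.568, 0.43]
wrist_force: [1.2, -3.2, 6.1]
finger_gap: 0.5
10.325 [644.341 -53.462 151.678] F [ 0.224 -3.062  5.733] Fz [6.075 5.013 5.259 6.585] M [-0.637 -0.131  0.027]
F tool [-5.736  0.693  2.985] phi -8.767296513069939
```

View pics/w6.png

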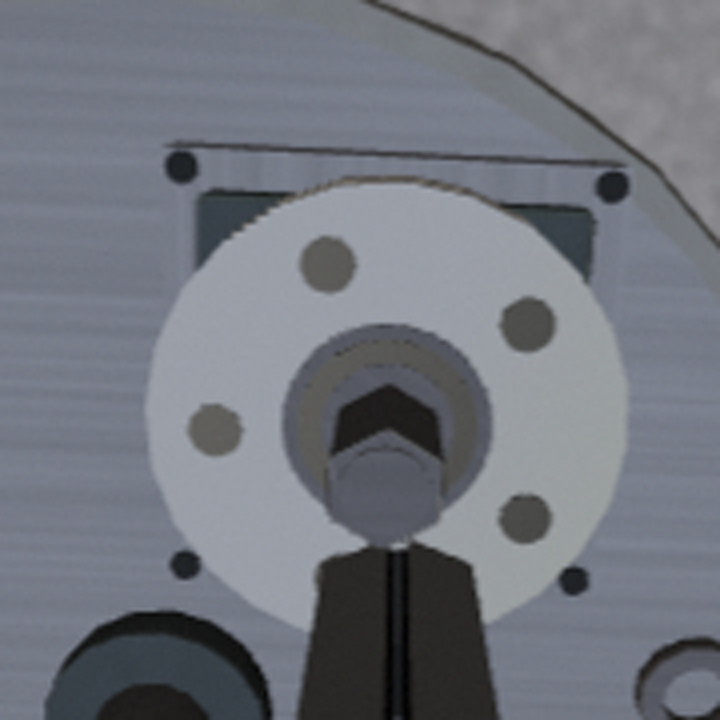

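```bash
python3 -m handwheel '[[0.0444,0,0,0.001,-0.01345,-0.0009,0],[0.0889,0,0,0.001,-0.02664,-0.0037,0],[0.1333,0,0,0.001,-0.0393,-0.0084,0],[0.1778,0,0,0.001,-0.0512,-0.0147,0],[0.2222,0,0,0.001,-0.0621,-0.0226,0],[0.2667,0,0,0.001,-0.0718,-0.032,0]]'; python3 r.py 6; python3 -m handwheel '[[0.0333,0,0,0.001,-0.0101,-0.0005,0],[0.0667,0,0,0.001,-0.0201,-0.0021,0]]'; python3 r.py 6;  python3 - <<'E'
from h import *
im=camera('wrist');crop(im,220,90,180,180,4,'w7.png')
E
```

```text
clock: 11.18
eef_pos: [624.6, -41.4, 151.8]
eef_rot: [2.525, 1.569, -0.041]
wrist_force: [-1.5, -4.3, 6.3]
finger_gap: 0.7
11.425 [624.5   -40.976 151.626] F [-1.858 -2.524  5.917] Fz [6.253 4.664 5.518 6.25  7.006 5.809] M [-0.538  0.397 -0.001]
F tool [-5.921  1.094  2.929] phi -56.7756587667981
clock: 11.72
eef_pos: [621.8, -36.2, 151.7]
eef_rot: [2.548, 1.569, -0.227]
wrist_force: [-1.5, -3.4, 5.5]
finger_gap: 0.3
11.975 [621.701 -35.877 151.608] F [-2.432 -2.368  5.946] Fz [5.51  6.105 6.468 5.176 6.212 6.204] M [-0.484  0.431 -0.003]
F tool [-5.949  1.329  3.116] phi -68.79016075662922
```

View pics/w7.png

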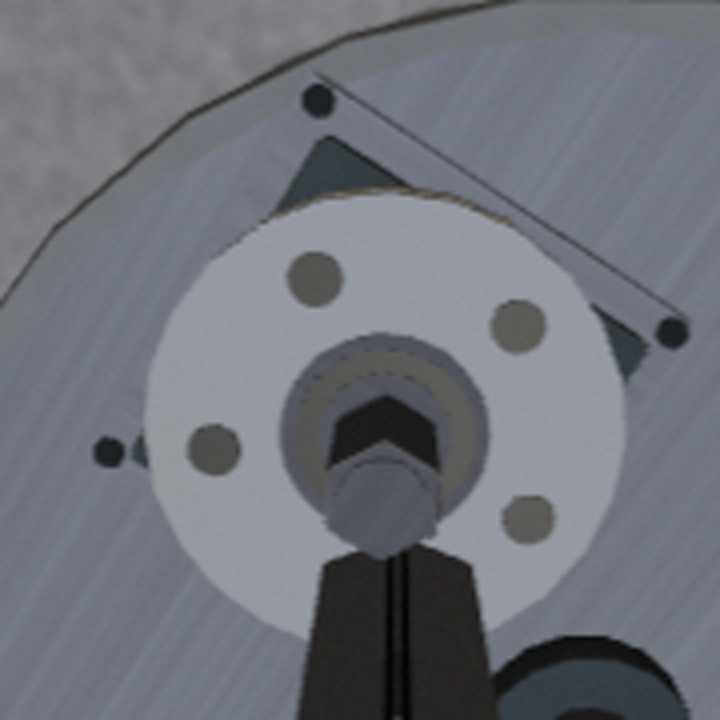

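Reversing a little here will separate real drag from an offset.

```bash
python3 -m handwheel '[[-0.0222,0,0,0.0005,0.0067,-0.0002,0],[-0.0444,0,0,0.0005,0.01345,-0.0009,0],[-0.0444,0,0,0.0005,0.01345,-0.0009,0]]'; python3 r.py 6; python3 -m handwheel '[[0.0222,0,0,0.0005,-0.0067,-0.0002,0],[0.0444,0,0,0.0005,-0.01345,-0.0009,0],[0.0444,0,0,0.0005,-0.01345,-0.0009,0]]'; python3 r.py 6
```

```text
clock: 12.45
eef_pos: [623.7, -39.4, 151.8]
eef_rot: [2.856, 1.569, 0.225]
wrist_force: [-0.0, 0.8, 5.1]
finger_gap: 0.5
12.7 [623.683 -39.411 151.867] F [-0.256  1.03   5.259] Fz [5.055 4.829 5.147 5.293 5.569 5.663] M [ 0.167  0.021 -0.005]
F tool [-5.26  -1.019 -0.291] phi -60.791652425572394
clock: 13.12
eef_pos: [622.0, -36.1, 152.0]
eef_rot: [2.65, 1.568, -0.122]
wrist_force: [-1.1, -2.3, 7.4]
finger_gap: 0.4
13.375 [621.991 -36.08  151.992] F [-1.505 -1.915  5.728] Fz [7.396 5.978 4.392 5.271 5.773 5.555] M [-0.371  0.327  0.001]
F tool [-5.731  1.247  2.082] phi -68.79207170947795
```

```bash
python3 -m handwheel '[[0,0,0,-0.03,0,0,0],[0,0,0,-0.1,0,0,0],[0,0,0,-0.17,0,0,0],[0,0,0,-0.17,0,0,0]]'; python3 - <<'E'
from h import *
Rm,p=T(); ph=np.arctan2(Rm[1,1],Rm[0,1])-np.pi/2
e=np.array([np.cos(ph),np.sin(ph)])
print(p,shift(np.r_[np.array([616.6,-180.4])+29*e,205]))
E
```

```text
clock: 13.92
eef_pos: [622.4, -36.0, 204.4]
eef_rot: [2.699, 1.566, -0.072]
wrist_force: [0.4, -0.9, -0.7]
finger_gap: 0.1
[622.363 -36.012 204.438] [-0.002  0.442  0.289]
```

```bash
python3 -m handwheel '[[0,0,0,0,0.15,0.1,0],[0,0,0,0,0.3,0.2,0],[0,0,0,0,0.442,0.289,0],[0,0,0,0,0.442,0.289,0],[0,0,0,0,0.442,0.289,0]]'; python3 - <<'E'
from h import *
Rm,p=T(); ph=np.arctan2(Rm[1,1],Rm[0,1])-np.pi/2
e=np.array([np.cos(ph),np.sin(ph)])
print(p,shift(np.r_[np.array([616.6,-180.4])+29*e,152.6]))
im=camera('wrist');crop(im,220,90,180,180,4,'w8.png')
E
```

```text
clock: 14.55
eef_pos: [589.4, -190.5, 203.5]
eef_rot: [2.846, 1.567, 0.074]
wrist_force: [0.3, 0.2, 0.2]
finger_gap: 0.3
[ 589.414 -190.455  203.49 ] [0.17  0.001 0.001]
```

View pics/w8.png

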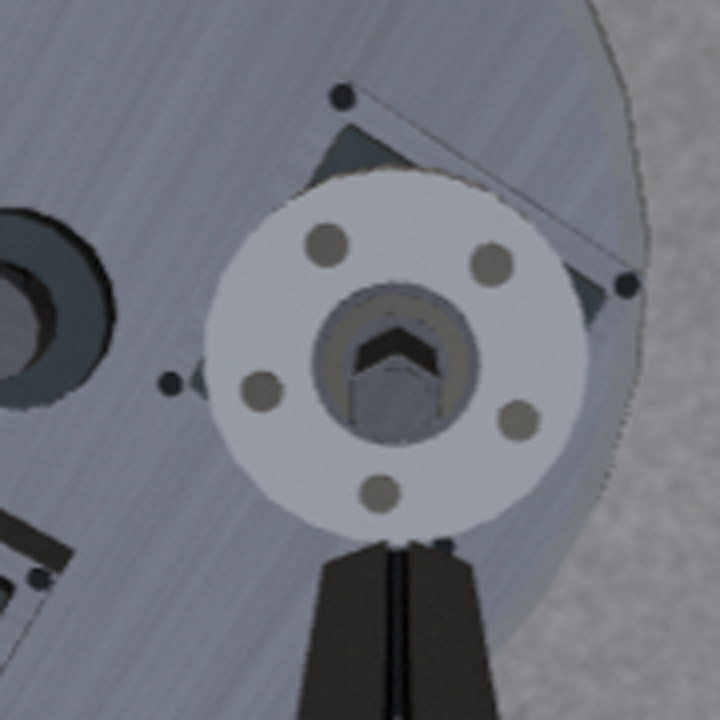

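The third wheel is centred at about (396,355) in the crop, in line with the fingers at x≈398. I'll press it.

```bash
python3 -m handwheel '[[0,0,0,0.08,0.001,0.001,0],[0,0,0,0.13,0.001,0.001,0],[0,0,0,0.15,0.001,0.001,0],[0,0,0,0.158,0.001,0.001,0],[0,0,0,0.164,0.001,0.001,0],[0,0,0,0.17,0.001,0.001,0],[0,0,0,0.17,0.001,0.001,0]]'; python3 r.py
```

```text
clock: 15.48
eef_pos: [589.9, -190.5, 153.3]
eef_rot: [2.726, 1.565, -0.044]
wrist_force: [-0.7, -0.4, 4.1]
finger_gap: 0.2
15.625 [ 589.868 -190.456  153.179] F [0.247 0.351 3.599] Fz [4.092 3.482 3.128 3.695] M [ 0.007 -0.08  -0.001]
F tool [-3.598 -0.23  -0.374] phi -68.74128793675771
```

```bash
python3 -m handwheel '[[0,0,0,0.003,0,0,0],[0,0,0,0.0075,0,0,0],[0,0,0,0.0075,0,0,0]]'; python3 r.py;  python3 -m handwheel '[[-0.0444,0,0,0.001,0.01345,-0.0009,0],[-0.0889,0,0,0.001,0.02664,-0.0037,0],[-0.1333,0,0,0.001,0.0393,-0.0084,0],[-0.1778,0,0,0.001,0.0512,-0.0147,0]]'; python3 r.py 6;python3 - <<'E'
from h import *
im=camera('wrist');crop(im,220,90,180,180,4,'w9.png')
E
```

```text
clock: 16.05
eef_pos: [589.9, -190.5, 151.1]
eef_rot: [2.71, 1.565, -0.061]
wrist_force: [-2.2, -0.3, 7.1]
finger_gap: 0.6
16.2 [ 589.926 -190.556  151.206] F [-1.316 -0.014  6.78 ] Fz [7.136 6.988 6.911 6.086] M [0.043 0.226 0.02 ]
F tool [-6.787 -0.449  1.197] phi -68.74413055197203
clock: 16.75
eef_pos: [599.9, -203.1, 151.4]
eef_rot: [2.187, 1.564, -0.02]
wrist_force: [1.5, 2.4, 5.5]
finger_gap: 0.3
17.0 [ 599.912 -203.127  151.35 ] F [0.825 1.652 6.516] Fz [5.501 7.082 6.166 7.173 6.912 6.26 ] M [ 0.347 -0.173  0.021]
F tool [-6.511 -0.292 -1.841] phi -36.73154145144337
```

View pics/w9.png

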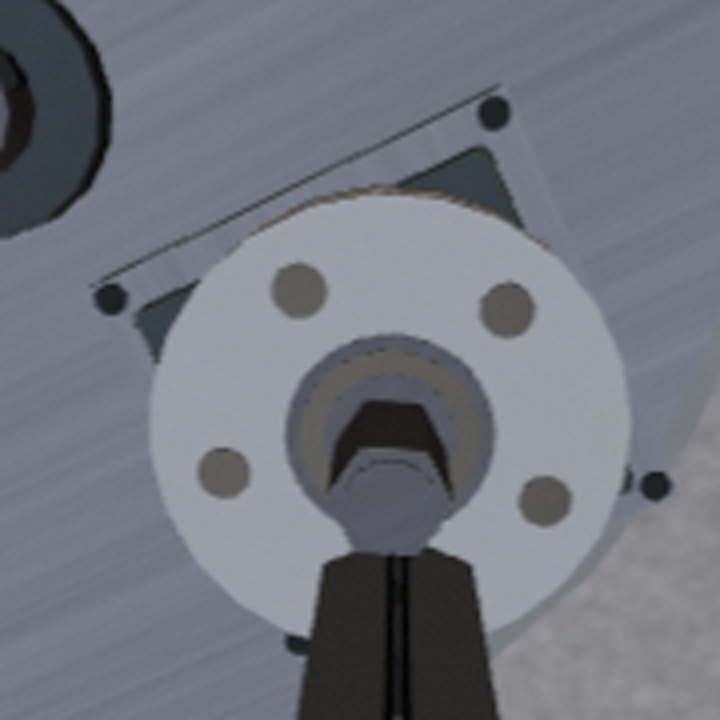

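```bash
python3 -m handwheel '[[-0.0444,0,0,0.001,0.01345,-0.0009,0],[-0.0889,0,0,0.001,0.02664,-0.0037,0],[-0.1333,0,0,0.001,0.0393,-0.0084,0],[-0.1778,0,0,0.001,0.0512,-0.0147,0],[-0.2222,0,0,0.001,0.0621,-0.0226,0],[-0.2667,0,0,0.001,0.0718,-0.032,0],[-0.3111,0,0,0.001,0.0801,-0.0426,0],[-0.3556,0,0,0.001,0.0869,-0.0543,0],[-0.4,0,0,0.001,0.0919,-0.0668,0],[-0.4444,0,0,0.001,0.0952,-0.0799,0],[-0.4667,0,0,0.001,0.0961,-0.0866,0]]'; cat >r1.py <<'E'
from h import *
s=telemetry.read_state();Rm,p=T(s);print('inst F tool',Rm.T@s['wrist_force'],p,np.degrees(np.arctan2(Rm[1,1],Rm[0,1])))
E
python3 r1.py;python3 r.py 6;python3 - <<'E'
from h import *
im=camera('wrist');crop(im,220,90,180,180,4,'w10.png')
E
```

```text
clock: 18.48
eef_pos: [638.4, -198.9, 151.3]
eef_rot: [0.842, 1.565, 0.1]
wrist_force: [-3.9, 3.3, 5.8]
finger_gap: -0.1
inst F tool [-5.808 -0.174 -5.031] [ 638.368 -198.91   151.308] 47.48461062902975
18.725 [ 638.288 -198.998  151.341] F [-3.464  3.122  6.09 ] Fz [5.789 5.888 6.01  6.504 6.106 6.243] M [ 0.651  0.574 -0.018]
F tool [-6.107 -0.03  -4.641] phi 47.287311783495156
```

View pics/w10.png

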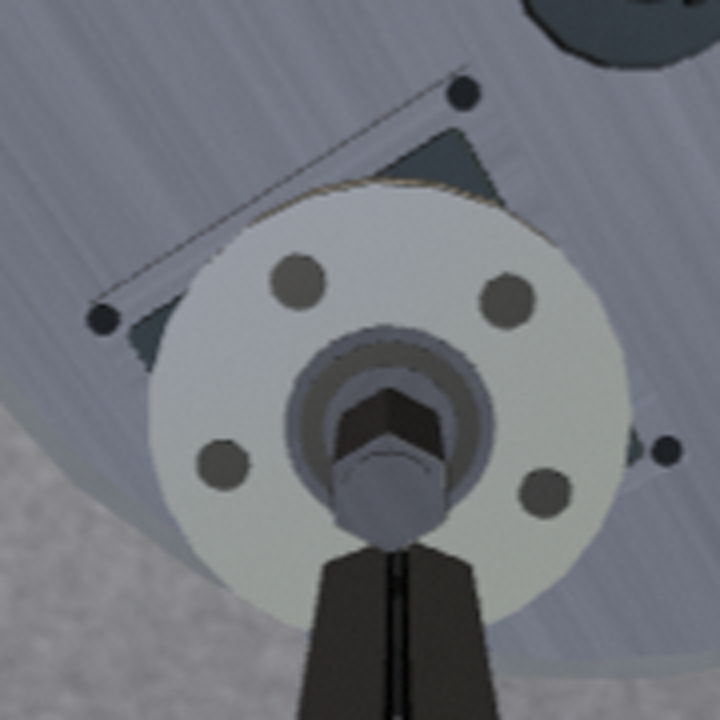

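```bash
python3 -m handwheel '[[0.0222,0,0,0.0005,-0.0067,-0.0002,0],[0.0444,0,0,0.0005,-0.01345,-0.0009,0],[0.0444,0,0,0.0005,-0.01345,-0.0009,0]]'; python3 r.py 6; python3 -m handwheel '[[0,0,0,-0.03,0,0,0],[0,0,0,-0.1,0,0,0.1],[0,0,0,-0.19,0,0,0.3],[0,0,0,-0.19,0,0,0.4],[0,0,0,-0.19,0,0,0.4]]'; python3 - <<'E'
from h import *
print(shift([648.2,-24.3,215]),T())
E
```

```text
clock: 19.2
eef_pos: [635.4, -201.9, 151.5]
eef_rot: [0.98, 1.565, 0.094]
wrist_force: [0.6, 1.6, 5.3]
finger_gap: 0.4
19.45 [ 635.43  -201.81   151.497] F [-0.361  0.438  5.604] Fz [5.253 6.334 5.288 5.235 5.268 6.243] M [0.119 0.04  0.013]
F tool [-5.605  0.026 -0.548] phi 39.29530506089212
clock: 20.12
eef_pos: [634.7, -201.7, 207.3]
eef_rot: [1.12, 1.566, 0.235]
wrist_force: [0.1, 0.9, -0.6]
finger_gap: 35.5
[-0.025  0.409 -0.429] (array([[ 0.004,  0.774,  0.633],
       [ 0.001,  0.633, -0.774],
       [-1.   ,  0.004,  0.002]]), array([ 634.736, -201.669,  207.344]))
```

Reversing the third wheel gave no tangential force, so wheels 2 and 3 (by my numbering) are sound and the one at (648,-24) drags. Next I'll align with its knob's flats.

```bash
python3 -m handwheel '[[-0.01,0,0,-0.02,0.13,-0.14,0.4],[-0.03,0,0,-0.025,0.27,-0.28,0.4],[-0.051,0,0,-0.025,0.409,-0.429,0.4],[-0.051,0,0,-0.025,0.409,-0.429,0.4],[-0.051,0,0,-0.025,0.409,-0.429,0.4]]'; python3 - <<'E'
from h import *
c=calibration('wrist');print(shift([648.2,-24.3,159]),T())
im=camera('wrist');crop(im,200,150,220,150,3.6,'w11.png')
print((proj(c,[[648.2,-24.3,174]])-[200,150])*3.6)
E
```

```text
clock: 20.75
eef_pos: [647.9, -24.6, 214.0]
eef_rot: [1.068, 1.568, 0.343]
wrist_force: [0.4, -1.1, 0.2]
finger_gap: 37.7
[ 0.184  0.001 -0.   ] (array([[ 0.003,  0.663,  0.749],
       [ 0.001,  0.749, -0.663],
       [-1.   ,  0.003,  0.001]]), array([647.866, -24.615, 214.049]))
[[424.019 254.244]]
```

View pics/w11.png

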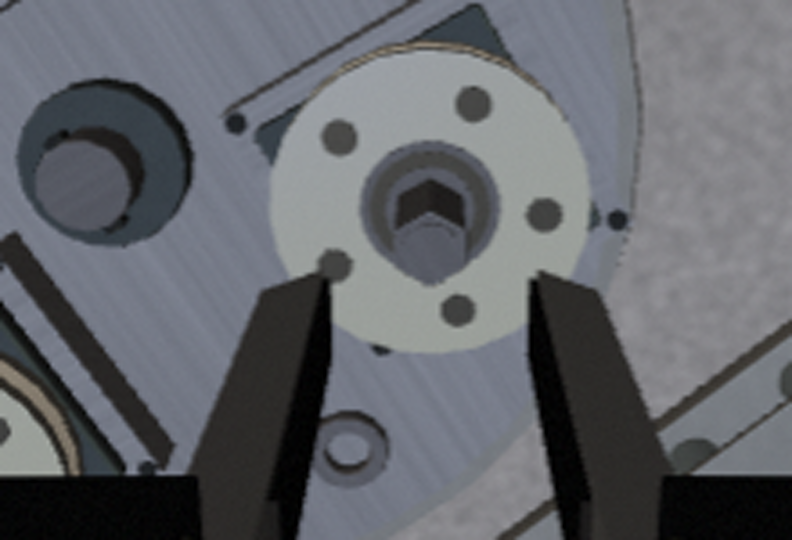

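The knob is at (431,248) and the finger midpoint at x≈430, so they're aligned and the flats are parallel to the pads. I'll descend and grip.

```bash
python3 -m handwheel '[[0,0,0,0.08,0.002,0,0.4],[0,0,0,0.14,0.002,0,0.4],[0,0,0,0.175,0.002,0,0.4],[0,0,0,0.184,0.002,0,0.4],[0,0,0,0.184,0.002,0,0.4]]'; python3 r.py 2; python3 -m handwheel '[[0,0,0,0,0,0,0.2],[0,0,0,0,0,0,0.15],[0,0,0,0,0,0,0.05],[0,0,0,0,0,0,0.05],[0,0,0,0,0,0,0.05]]' 30; python3 r.py
```

```text
clock: 21.42
eef_pos: [648.7, -24.9, 159.5]
eef_rot: [0.973, 1.567, 0.247]
wrist_force: [0.6, -0.8, 1.0]
finger_gap: 37.7
21.475 [648.739 -24.844 159.687] F [ 0.536 -0.59   0.384] Fz [ 0.96  -0.193] M [ 0.042 -0.12   0.021]
F tool [-0.382 -0.084  0.793] phi 48.410144636237554
clock: 22.15
eef_pos: [648.8, -24.8, 160.0]
eef_rot: [0.917, 1.566, 0.191]
wrist_force: [-0.8, 0.9, 2.2]
finger_gap: 15.3
22.3 [648.823 -24.811 159.965] F [-0.269  0.397  2.495] Fz [2.196 2.44  2.473 2.87 ] M [-0.    -0.018  0.016]
F tool [-2.495  0.128 -0.458] phi 48.40979368020159
```

```bash
python3 -m handwheel '[[0,0,0,-0.01,0,0,0.05],[0,0,0,-0.025,0,0,0.05],[0,0,0,-0.045,0,0,0.05],[0,0,0,-0.08,0,0,0.05],[0,0,0,-0.13,0,0,0.05],[0,0,0,-0.17,0,0,0.05],[0,0,0,-0.17,0,0,0.05],[0,0,0,-0.17,0,0,0.05]]'; python3 r.py 10; python3 - <<'E'
from h import *
im=camera('wrist');crop(im,100,50,440,350,1.7,'w12.png');crop(camera('scene'),180,120,380,240,2.1,'s12.png')
print(telemetry.read_state()['finger_gap'])
E
```

```text
clock: 23.35
eef_pos: [648.4, -24.8, 210.5]
eef_rot: [0.969, 1.567, 0.243]
wrist_force: [0.6, 0.2, -3.4]
finger_gap: 15.3
23.8 [648.589 -24.815 210.892] F [ 0.129 -0.196 -3.695] Fz [-3.432 -3.457 -4.331 -3.693 -4.573 -3.506 -3.245 -3.967 -3.464 -3.282] M [-0.01  -0.122  0.017]
F tool [ 3.695 -0.075  0.216] phi 48.410082160794914
14.960498995469468
```

View pics/w12.png

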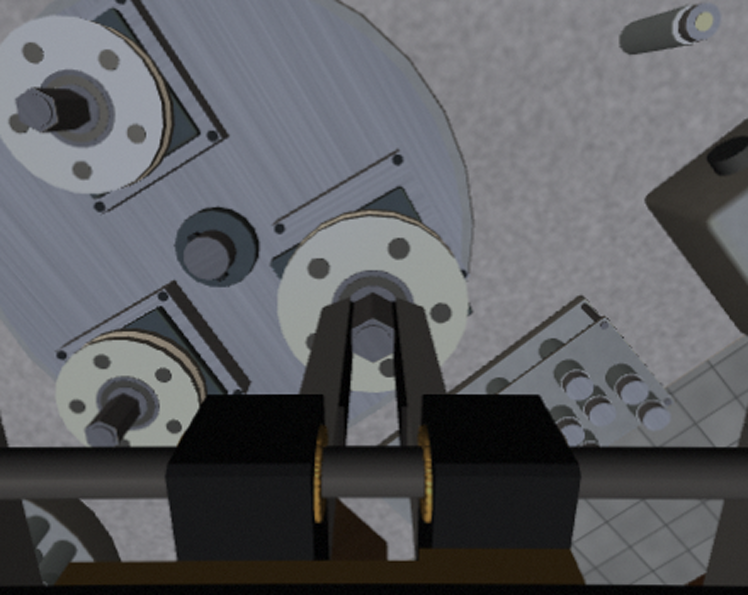

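View pics/s12.png

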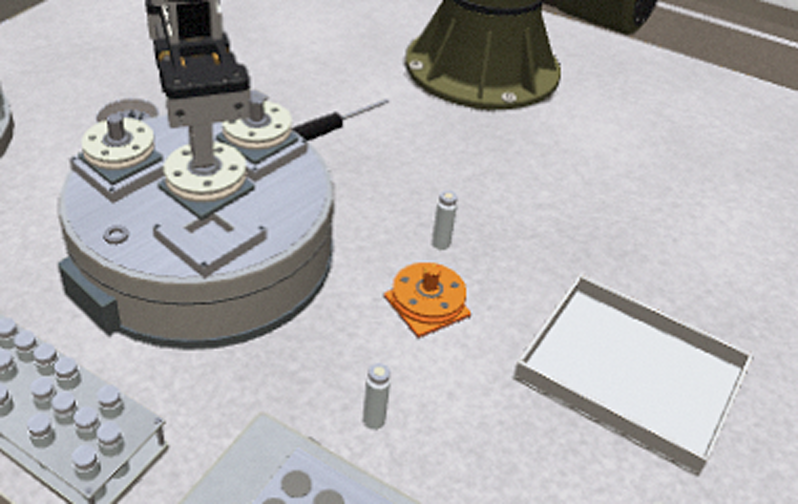

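The unit is out and hanging level, with two wheels still seated. It weighs about 3.7 N, near the 0.36 kg of the dragging one. I'll carry it to the tray.

```bash
python3 - <<'E'
from h import *
print(shift([478.8,393.3,212]))
E
```

```text
[-0.005  0.667 -1.349]
```

```bash
python3 -m handwheel '[[0,0,0,-0.04,0.04,-0.09,0.05],[0,0,0,-0.04,0.11,-0.23,0.05],[0,0,0,-0.04,0.18,-0.37,0.05],[0,0,0,-0.04,0.25,-0.51,0.05],[0,0,0,-0.04,0.32,-0.65,0.05],[0,0,0,-0.04,0.38,-0.77,0.05],[0,0,0,-0.04,0.42,-0.85,0.05],[0,0,0,-0.04,0.43,-0.87,0.05]]'; python3 - <<'E'
from h import *
print(shift([478.8,393.3,212]),telemetry.read_state()['finger_gap'])
E
```

```text
clock: 24.95
eef_pos: [538.4, 246.1, 222.8]
eef_rot: [0.936, 1.566, 0.212]
wrist_force: [0.1, -0.3, -3.3]
finger_gap: 15.1
[ 0.036  0.236 -0.474] 15.1033142907871
```

```bash
python3 -m handwheel '[[0,0,0,0,0.04,-0.08,0.05],[0,0,0,0,0.1,-0.2,0.05],[0,0,0,0,0.16,-0.33,0.05],[0,0,0,0,0.21,-0.43,0.05],[0,0,0,0,0.236,-0.474,0.05],[0,0,0,0,0.236,-0.474,0.05],[0,0,0,0,0.236,-0.474,0.05]]'; python3 - <<'E'
from h import *
print(shift([478.8,393.3,212]),telemetry.read_state()['finger_gap'])
crop(camera('scene'),300,150,340,230,2.3,'s13.png');crop(camera('top'),130,130,200,150,4,'t13.png')
E
```

```text
clock: 25.82
eef_pos: [479.5, 392.2, 222.7]
eef_rot: [0.865, 1.566, 0.14]
wrist_force: [0.8, -0.1, -3.8]
finger_gap: 15.5
[ 0.036  0.001 -0.004] 15.507844066102628
```

View pics/s13.png

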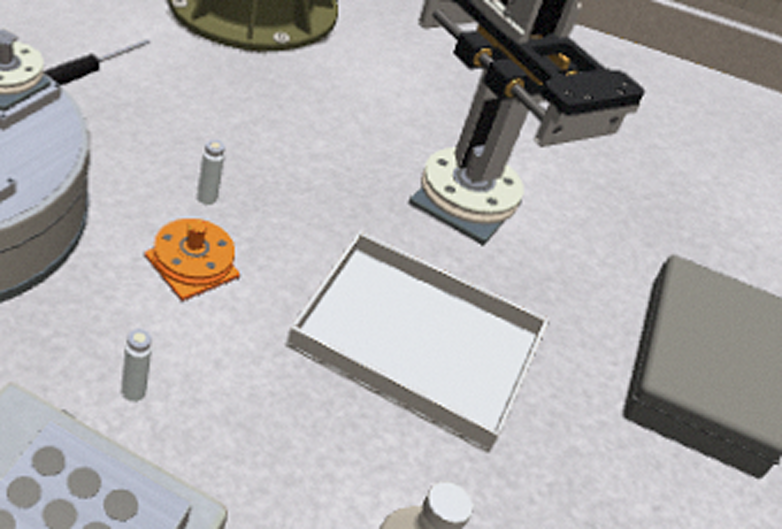

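The unit hangs over the tray, whose rim runs from (290,340) to (545,325) in the crop. I'll lower it.

```bash
python3 -m handwheel '[[0,0,0,0.05,0,0,0.05],[0,0,0,0.16,0,0,0.05],[0,0,0,0.28,0,0,0.05],[0,0,0,0.4,0,0,0.05],[0,0,0,0.48,0,0,0.05],[0,0,0,0.515,0,0,0.05],[0,0,0,0.528,0,0,0.05],[0,0,0,0.53,0,0,0.05],[0,0,0,0.53,0,0,0.05]]'; python3 r.py; python3 - <<'E'
from h import *
crop(camera('scene'),400,200,200,150,4,'s14.png')
E
```

```text
clock: 27.05
eef_pos: [480.5, 392.7, 64.6]
eef_rot: [1.006, 1.565, 0.281]
wrist_force: [-0.3, -0.4, -3.7]
finger_gap: 15.1
27.2 [480.353 392.581  64.277] F [ 0.564 -0.168 -3.465] Fz [-3.68  -3.63  -2.841 -3.707] M [ 0.014 -0.139  0.002]
F tool [3.467 0.233 0.522] phi 48.44304313994064
```

View pics/s14.png

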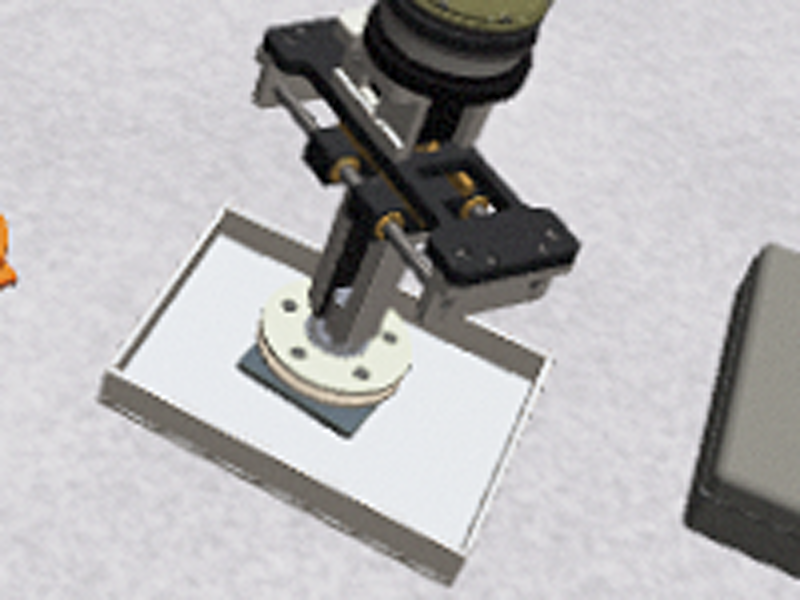

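The unit is inside the tray, near its middle, with about 4 mm left to the floor.

```bash
python3 -m handwheel '[[0,0,0,0.004,0,0,0.05],[0,0,0,0.008,0,0,0.05],[0,0,0,0.012,0,0,0.05],[0,0,0,0.014,0,0,0.05],[0,0,0,0.014,0,0,0.05]]'; python3 r.py
```

```text
clock: 27.92
eef_pos: [480.3, 392.6, 60.0]
eef_rot: [0.966, 1.565, 0.241]
wrist_force: [-0.5, -0.5, -1.2]
finger_gap: 15.4
28.075 [480.347 392.588  60.003] F [-0.375 -0.315 -1.281] Fz [-1.241 -1.747 -1.46  -0.677] M [-0.056 -0.065  0.018]
F tool [ 1.279 -0.491 -0.075] phi 48.438522873658464
```

Contact with the floor. I'll release and withdraw.

```bash
python3 -m handwheel '[[0,0,0,0.002,0,0,0.05],[0,0,0,0.002,0,0,0.2],[0,0,0,0.002,0,0,0.4],[0,0,0,0.002,0,0,0.4],[0,0,0,-0.05,0,0,0.4],[0,0,0,-0.15,0,0,0.4],[0,0,0,-0.3,0,0,0.4],[0,0,0,-0.45,0,0,0.4],[0,0,0,-0.5,0,0,0.4],[0,0,0,-0.5,0,0,0.4]]'; python3 -m handwheel '[[0,0,0,0,-0.1,0.1,0.4],[0,0,0,0,-0.25,0.25,0.4],[0,0,0,0,-0.4,0.2,0.4],[0,0,0,0,-0.55,0.2,0.4],[0,0,0,0,-0.55,0.2,0.4]]'; python3 - <<'E'
from h import *
print(telemetry.read_state()['wrist_force'])
crop(camera('scene'),180,120,380,240,2.1,'s15.png');crop(camera('top'),150,120,290,160,2.7,'t15.png')
E
```

```text
clock: 29.38
eef_pos: [479.6, 392.5, 210.8]
eef_rot: [1.045, 1.564, 0.32]
wrist_force: [-0.2, 0.3, -0.6]
finger_gap: 37.5
clock: 30.0
eef_pos: [413.4, 227.7, 208.8]
eef_rot: [0.975, 1.566, 0.249]
wrist_force: [-0.8, 0.3, -0.3]
finger_gap: 37.8
[-0.845  0.251 -0.319]
```

View pics/s15.png

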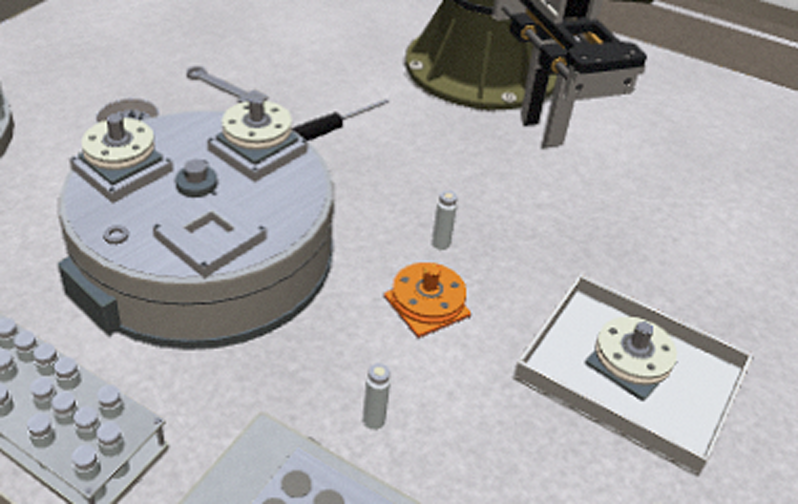

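View pics/t15.png

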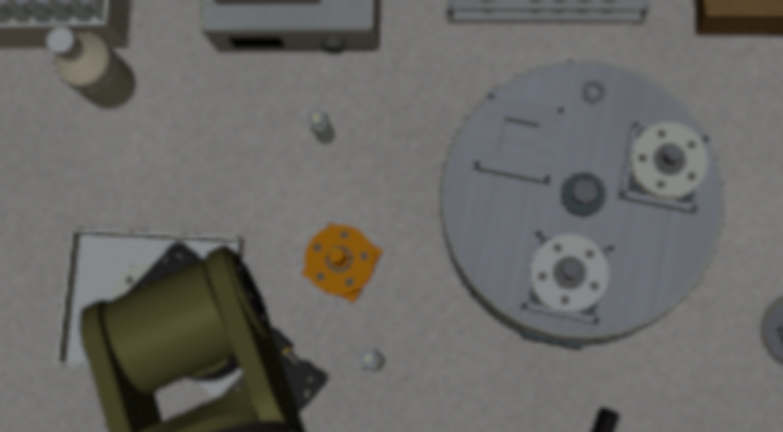

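The unit stands upright in the tray, with its knob at (643,335) in the scene crop. The other two are still seated at the same pixels as before, (397,179) and (361,220). The vials, dish and spacer are unmoved and the arm is clear.

```bash
python3 -c "
from cell import order
print(order.sign_off())"
```

```text
the job is handed in; nothing more can be done
None
```

I turned all three wheels and moved the dragging one, at about (648, -24) mm, upright into the reject tray. The job was handed in at about 30 s.

- **Turning:** Each wheel went round roughly 100–116° under about 6–7 N of pressure. The wrist pictures showed each wheel following the fingers; the dragging one lagged by a few degrees.
- **Finding the drag:** The dragging wheel resisted with about 1.3 N, and 2.6–2.8 N at the end of a stroke. The force changed sign when I reversed the turn. The other two averaged about 0–0.8 N along the path, and one of them showed almost none when reversed. I did not reverse the other.
- **Weight:** Once lifted, the unit weighed about 3.5–3.7 N, which fits 0.36 kg rather than 0.30 kg.
- **Last checks:** The unit stands upright and released near the middle of the tray. The two sound wheels are at their starting pixels to within about 1 px. The vials, dish and spacer look unmoved, and the gripper is clear.

**Disagreements:**
- The settled drag readings (about 1.3 N) fell short of the expected 2.5–3 N; only the end-of-stroke readings reached it.
- The wrist camera read about 3 px off the top camera, so I used the top camera for positions.
- Sideways forces of up to about 5 N towards or away from the axle appeared while turning, probably from small centring errors. The total force on a wheel stayed below about 9 N in the readings.

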